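# Press the proud rubber pad into a run of model tank track

## Task

One rubber pad on this run of model tank track still stands proud. Slide the carrier with the track along between the guide rails and in under the press ram until its nose is against the end stop, pull the press lever all the way down so that the pad goes in level with its neighbours, and ease the lever slowly back up to the top. Then draw the carrier back out until all of it is clear of the guide rails, leave it lying flat on the infeed shelf, without pushing about the small things that stand around the press.

Things in the scene. Friction and masses are not known exactly. Their poses are not given: they have to be found in the camera images.
- press: Green bench arbor press with a C-frame about 310 mm high, fixed to the table with its guide channel and infeed shelf. Origin on the table below the ram's axis; z up, y out of the throat along the channel to the infeed shelf (the column is at -y), x across the channel (lever on the -x flank). The head overhangs the channel at y = -90 to 44 mm, x within +-31 mm, underside 145 mm above the table
- end_stop (a point): Middle of the face of the end stop, a block across the far end of the channel, at channel floor level: (0, -55, 55) mm in the press frame. The steel channel floor and the infeed shelf are level, 55 mm above the table
- rail_mouth (a point): Middle of the flared mouth of the guide rails, at floor level: (0, 117, 55) mm in the press frame. The two aluminium rails, 12 mm high, stand 69 mm apart (x = +-34.5 mm) from y = -55 to 90 mm and flare out to about 105 mm apart from y = 90 to 117 mm
- infeed_shelf (a point): Middle of the top of the aluminium infeed shelf, (0, 310, 55) mm in the press frame: x within +-85 mm, y from 170 to 450 mm
- ram_foot (a point): Centre of the flat underside of the ram (36 mm across the channel, 22 mm along it). With the lever up it is 97 mm above the table: 24 mm above the tops of the seated pads and 18 mm above the proud pad. It comes down 20 mm per rad of lever, 24 mm in all, and reaches the level of the seated pads at the very end of the stroke
- lever_pivot (a point): Centre of the lever's pivot on the -x flank of the press, at (-90, -25, 205) mm in the press frame; its hinge axis is the press x axis
- lever_ball (a point): Centre of the red ball (32 mm across) on the end of the press lever, a 12 mm steel rod, 165 mm from the pivot. With the lever up the rod points to the press's +y and 45 degrees up (ball 322 mm above the table); pulled down it swings past level to 24 degrees below (ball 138 mm above the table), always in the plane x = -90 mm of the press
- lever (a joint): Angle of the press lever, rad: 0 up (rest), 1.2 fully down (hard stop). A return spring holds it up and gets stiffer: about 3 N at the ball at the top, 7 N at the bottom, 2 N more while the pad goes in. It flies up if let go
- carrier: Loose aluminium carrier plate, 64 mm wide (x), 260 mm long (y), 6 mm thick, about 0.55 kg, holding six dark green track shoes with black pads. Origin at the middle of its underside, z up; the nose (52 mm wide over its last 10 mm) is at y = -130 mm and goes in first, the orange grip at the other end. Pads top out 18 mm above its underside, the proud one 24 mm. It starts on the infeed shelf, askew
- carrier_nose (a point): Middle of the carrier's nose end, at its underside, (0, -130, 0) mm in the carrier frame. Against the end stop the proud pad is straight below the ram
- carrier_grip (a point): Point in the carrier's orange upright grip, (0, 106, 30) mm in the carrier frame. The grip is a flat bar 12 mm thick (carrier x), 36 mm long (y), its top 44 mm above the carrier's underside, 14 mm above this point; hold it across its 12 mm
- pad_top (a point): Centre of the top of the proud black rubber pad, 40 x 18 mm, in the second shoe from the nose, at (0, -75) mm in the carrier frame
- pad (a joint): How far the proud pad has been pressed in, m: 0 to 0.0015 at the start, 0.006 fully in, level with its neighbours. It takes about 12 N
- road_wheel_a: Bystander: model tank road wheel, black tyre and olive hub, lying flat, 54 mm across, 19 mm high; origin at the centre of its underside
- road_wheel_b: Bystander: second road wheel like the first; origin at the centre of its underside
- spray_can: Bystander: spray can, dark green band and clear cap, 52 mm across, 150 mm high; origin at the centre of its underside
- paint_jar: Bystander: small glass paint jar, black lid, 40 mm across, 45 mm high; origin at the centre of its underside
- pad_tray: Bystander: white open tray of spare rubber pads, 110 x 80 x 28 mm; origin at the centre of its underside

How it is judged:
On the way, in this order (a step that is already met when the one before it is completed fails the run):
1. the carrier lies in the channel with its proud pad below the ram (within 5 mm), its nose against the end stop (horizontal distance between pad_top and ram_foot below 0.005 m and z of carrier in the frame of press below 0.059 m and value of joint lever below 0.1 rad), for 0.2 s.
2. the lever is pulled down (past 1.08 of 1.2 rad) and the pad is in, within 1.5 mm of level with its neighbours (value of joint lever above 1.08 rad and value of joint pad above 0.0045 m), for 0.1 s.
3. the lever is back up (below 0.1 rad), the carrier still in place below the ram (value of joint lever below 0.1 rad and horizontal distance between pad_top and ram_foot below 0.02 m), for 0.2 s.
At the end, for the whole second after the job is handed in: The pad is within 1.5 mm of level with its neighbours, the lever is up (below 0.1 rad), and the carrier rests flat and still on the infeed shelf with its nose clear of the guide rails (at least 110 mm from the ram's axis along the channel) (value of joint lever below 0.1 rad and value of joint pad above 0.0045 m and y of carrier_nose in the frame of press above 0.11 m and y of carrier in the frame of press below 0.36 m and z of carrier in the frame of press between 0.052 and 0.058 m and angle between carrier's own z axis and vertical below 0.04 rad and linear speed of carrier below 0.01 m/s); the robot touches nothing.
It fails at once if the lever flies back up (faster than 2.5 rad/s) (velocity of joint lever below -2.5 rad/s).
It fails at once if the carrier is tipped by more than 0.3 rad (angle between carrier's own z axis and vertical above 0.3 rad).
It fails at once if a bystander is pushed more than 20 mm or tipped (distance of any of road_wheel_a, road_wheel_b, spray_can, paint_jar, pad_tray from where it was at the start of the episode above 0.02 m or angle between any of road_wheel_a, road_wheel_b, spray_can, paint_jar, pad_tray's own z axis and vertical above 0.4 rad).
It also fails if it takes over 72 s, if anything falls off the work surface, if the arm or the gripper's body presses on something with over 40 N, if the wrist force passes 120 N, or if a joint passes its speed limit or range.

## Robot

A 7-joint arm with a two-finger parallel gripper is mounted at the origin on the work surface. World frame = base frame: x ahead of the robot, y to its left, z up, the work surface at z = 0. Lengths are in m, angles in rad, forces in N, time in s.
With the tool pointing down it reaches from about 0.4 to 0.9 m from the base axis. Payload 5.5 kg.
Tool frame: the origin (TCP) lies midway between the tips of the shut fingers; the grasp point (between the pads) lies 19 mm behind it; z points along the fingers, y is the line along which they close (so a half turn about z gives the same grasp; the last joint's range is limited). The gripper opens to 92 mm and grips with 3 to 60 N. Pads are 19 mm wide; open, the fingers measure 130 mm over their backs; the gripper's body (75 mm by 190 mm) begins 47 mm behind the grasp point.
Start: joints at [0.263, 0.501, -0.427, 1.55, 0.221, 1.138, -0.21], TCP at [0.65, 0, 0.227] pointing down, gripper open.
Joint ranges: [-2.88, 2.88], [-0.31, 2.03], [-1.54, 1.56], [0.2, 2.42], [-1.41, 4.55], [0.19, 2.02], [-2.57, 2.57]. Speed limits (rad/s): [2.57, 2.57, 3.14, 3.14, 3.14, 3.14, 3.14].

## Interface

Orientations are given as a unit quaternion [x, y, z, w].
In Python, from bench import status, eyes, ticket gives the robot as it stands.
- The arm moves only by the tool drive_tool, never from a script. Its argument "plan" is text: rows parted by semicolons, each of 6 numbers parted by spaces: the shift along the tool's x, y, z scaled (see below), then the turn, a rotation vector about the tool's x, y, z scaled (see below). A call has 1 to 10 rows; each row shifts and turns the commanded pose from where the row before left it, along the tool's axes as they then stand; what a row does not reach is not made up. The controller multiplies each number of a shift by 2.5 cm and each number of a turn by 0.15 rad. A row lasts 1/8 s, in which the tool goes at most 62.5 mm and 10.7 degrees, less where a joint would pass 70% of its speed; a pose out of reach is approached as far as the arm can. A call with a number of a shift or a turn outside -1 to 1 is refused whole. A call with a gripper value outside its range is refused whole. "hand" is the closure, from 0 (fully open) to 1 (shut), set as the call begins (left out, the last holds). The fingers move at their own pace and stop on an object; "force" is the grip in N (left out, the last holds). Time passes only in rows, so rows that do not move let the fingers close. It gives the time, the measured TCP pose, the force, the opening and the grip force at its end, in the units of the state.
- status.get_state(): the state, without advancing time (a new reading comes with each control period).
- eyes.capture(name): name is "scene" or "side" or "wrist"; returns (picture, depth): 384x512x3 uint8, red, green, blue; 384x512 float32, m along the optical axis (not along the pixel's ray), 0 where there is no reading.
- eyes.camera_model(name): a dict with "intrinsics" (3x3 intrinsics, pixels), "R" (3x3) and "t" (3): a world point X has camera coordinates R X + t; the wrist camera has in their place "mount" (4x4, takes a point from camera to tool coordinates, whose origin is the TCP and whose axes are the flange's). Camera axes: x right, y down, z forward; pixel columns grow to the right and rows downward; lengths in m; the calibration is good to about 2 mm. A picture is of the moment at which its call begins: read the wrist's pose just before it. camera_model takes no time and is no camera call.
- ticket.job_done(): hands the job in; it is judged then, once.
The state is a dict: "time": time; "joint_positions": joint angles; "joint_vel": joint speeds; "effort": joint torques, N m; "position": TCP position; "orientation": TCP orientation; "contact_force": force on the tool from outside, world axes, zero at the start; "torque": the same for the moment, N m; "finger_gap": finger opening in m; "finger_force": force on a finger pad.
Only numpy, scipy, OpenCV 4.12 (cv2) and the standard library are available. Lean on these libraries where they do the work, as an engineer would, in place of code of your own. Each camera call takes 0.05 s, during which the arm holds its last target. There are 200 camera calls.

## Working session

There is one attempt and no reset: what is moved stays moved. The work goes in short steps, Python scripts to look and compute and a tool call to move; the robot and the scene stay as the last step left them, time stands still between calls to the robot, and variables do not carry over. Pictures are saved under pics/ and viewed, at most 10 in all, crops included, and the job is handed in when it is done.

Besides the shell and the picture viewer there is one more tool, called after "Emit:" by a JSON object that holds its "api" and its "payload". drive_tool: Moves the arm, as the interface text tells. Shifts and turns lie within -1 to 1; 1 stands for 2.5 cm of shift or 0.15 rad of turn. Its arguments: {"type":"object","properties":{"plan":{"type":"string"},"hand":{"type":"number"},"force":{"type":"number"}},"required":["plan"]}

```bash
mkdir -p pics; ls; python3 - <<'E'
from bench import status, eyes
import cv2, numpy as np
s=status.get_state(); print({k:np.round(v,3).tolist() for k,v in s.items()})
ims=[]
for n in("scene","side"):
    p,d=eyes.capture(n); np.savez(f"{n}0.npz",p=p,d=d); cv2.imwrite(f"pics/{n}0.png",p[:,:,::-1])
    m=eyes.camera_model(n); print(n,{k:np.round(v,3).tolist() for k,v in m.items()})
print(eyes.camera_model("wrist"))
E
```

```text
pics
{'time': 0.0, 'joint_positions': [0.263, 0.502, -0.427, 1.551, 0.221, 1.138, -0.21], 'joint_vel': [-0.002, 0.0, -0.001, -0.001, -0.001, 0.001, 0.001], 'effort': [-0.0, -56.66, -5.816, -27.911, -0.069, 0.031, 0.0], 'position': [0.649, -0.0, 0.226], 'orientation': [0.707, 0.707, -0.001, -0.001], 'contact_force': [0.744, 0.682, 0.287], 'torque': [0.105, -0.005, -0.041], 'finger_force': 0.0, 'finger_gap': 0.092}
scene {'intrinsics': [[366.926, 0.0, 253.555], [0.0, 366.926, 190.221], [0.0, 0.0, 1.0]], 'R': [[-0.851, 0.525, 0.003], [0.397, 0.647, -0.651], [-0.343, -0.553, -0.759]], 't': [0.433, -0.104, 1.28]}
side {'intrinsics': [[446.281, 0.0, 257.991], [0.0, 446.281, 189.988], [0.0, 0.0, 1.0]], 'R': [[0.898, -0.44, -0.016], [-0.292, -0.569, -0.768], [0.329, 0.695, -0.64]], 't': [-0.445, 0.342, 1.333]}
{'intrinsics': array([[268.3499395 ,   0.        , 252.3212134 ],
       [  0.        , 268.3499395 , 192.79674918],
       [  0.        ,   0.        ,   1.        ]]), 'mount': array([[-7.00731251e-04, -9.50693569e-01, -3.10131014e-01,
         8.47038619e-02],
       [ 9.99999512e-01, -8.82336823e-04,  4.45299013e-04,
         5.49273994e-04],
       [-6.96982922e-04, -3.10130551e-01,  9.50693723e-01,
        -1.57538844e-01],
       [ 0.00000000e+00,  0.00000000e+00,  0.00000000e+00,
         1.00000000e+00]])}
```

View pics/scene0.png

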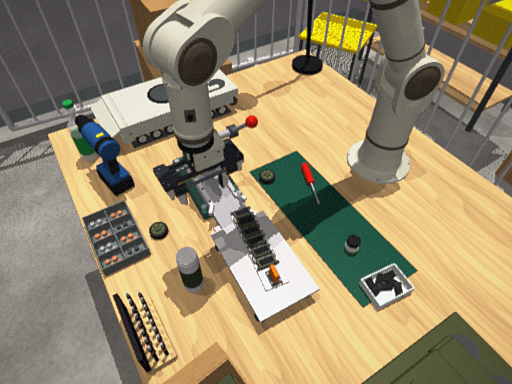

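View pics/side0.png

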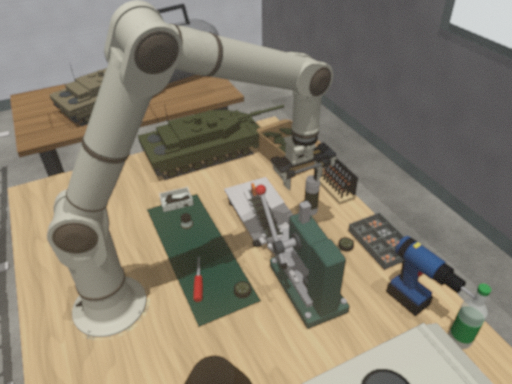

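Scene view: the shelf is the white slab around (265,270) with the carrier on it, orange grip at (275,272) and lever ball at (252,121). Side view: the press is at (310,270) and the ball at (260,189).

```bash
cat > h.py <<'E'
import numpy as np, cv2
from bench import status, eyes
from scipy.spatial.transform import Rotation as Ro
def cloud(n,p=None,d=None,s=None):
    if p is None:
        s=status.get_state(); p,d=eyes.capture(n)
    m=eyes.camera_model(n); K=m["intrinsics"]
    v,u=np.mgrid[:384,:512]
    c=np.stack([(u-K[0,2])/K[0,0]*d,(v-K[1,2])/K[1,1]*d,d],-1)
    if n=="wrist":
        M=m["mount"]; c=c@M[:3,:3].T+M[:3,3]
        w=c@Ro.from_quat(s["orientation"]).as_matrix().T+np.array(s["position"])
    else: w=(c-m["t"])@np.array(m["R"])
    w[d<=0]=np.nan
    return p,w,cv2.cvtColor(p,cv2.COLOR_RGB2HSV).astype(int)
def masks(h):
    H,S,V=h[...,0],h[...,1],h[...,2]
    return dict(red=((H<5)|(H>174))&(S>170)&(V>80),orange=(H>=7)&(H<16)&(S>190)&(V>150))
def ray(n,uv):
    m=eyes.camera_model(n);K=m["intrinsics"];R=np.array(m["R"])
    r=R.T@np.array([(uv[0]-K[0,2])/K[0,0],(uv[1]-K[1,2])/K[1,1],1]); return -R.T@np.array(m["t"]),r/np.linalg.norm(r)
E
python3 - <<'E'
from h import *
rs={}
for n in("scene","side"):
    z=np.load(n+"0.npz"); p,w,h=cloud(n,z["p"],z["d"])
    for k,m in masks(h).items():
        nn,l,st,c=cv2.connectedComponentsWithStats(m.astype(np.uint8))
        for i in range(1,nn):
            if st[i,4]>12: print(n,k,c[i].round(1),st[i,4],np.nanmedian(w[l==i],0).round(3))
    if n=="scene":
        zz=w[...,2]; 
        m=(abs(zz-.055)<.006)&(h[...,1]<40)&(h[...,2]>120)
        nn,l,st,c=cv2.connectedComponentsWithStats(m.astype(np.uint8))
        for i in np.argsort(-st[1:,4])[:3]+1:
            q=w[l==i]; print("shelf",c[i].round(),st[i,4],np.median(q,0).round(3),cv2.boxPoints(cv2.minAreaRect(q[:,:2].astype(np.float32))).round(3).tolist())
        m=(zz>.063)&(zz<.085)&(h[...,2]<110)&(w[...,0]>.3)
        nn,l,st,c=cv2.connectedComponentsWithStats(m.astype(np.uint8))
        for i in np.argsort(-st[1:,4])[:4]+1:
            q=w[l==i]; r=cv2.minAreaRect(q[:,:2].astype(np.float32)); print("dark",c[i].round(),st[i,4],np.median(q,0).round(3),r)
    else:
        zz=w[...,2]; m=(zz>.25)&(h[...,1]>40)&(w[...,0]>.3)&(h[...,0]>55)&(h[...,0]<100)&(np.arange(384)[:,None]>200)
        q=w[m]; print("head",len(q),cv2.minAreaRect(q[:,:2].astype(np.float32)),np.nanmax(q[:,2]))
E
```

```text
scene red [251. 121.] 102 [ 0.479 -0.062  0.331]
scene red [307.1 172.9] 154 [ 0.261 -0.065  0.022]
scene orange [273.6 270. ] 43 [0.578 0.206 0.098]
shelf [260. 264.] 4838 [0.594 0.178 0.055] [[0.4749999940395355, -0.15000000596046448], [0.6460000276565552, -0.15800000727176666], [0.6639999747276306, 0.28200000524520874], [0.49300000071525574, 0.289000004529953]]
shelf [260. 214.] 48 [0.498 0.019 0.055] [[0.4819999933242798, 0.010999999940395355], [0.515999972820282, 0.007000000216066837], [0.5189999938011169, 0.02500000037252903], [0.48500001430511475, 0.029999999329447746]]
shelf [204. 185.] 13 [ 0.588 -0.167  0.055] [[0.5789999961853027, -0.17800000309944153], [0.5889999866485596, -0.17900000512599945], [0.5910000205039978, -0.1599999964237213], [0.5809999704360962, -0.1589999943971634]]
dark [254. 238.] 1208 [0.561 0.085 0.072] ((0.55829256772995, 0.07833975553512573), (0.20043855905532837, 0.06054699793457985), 81.33074951171875)
dark [221. 373.] 126 [0.794 0.332 0.074] ((0.7925323247909546, 0.33856821060180664), (0.0404997393488884, 0.08497414737939835), 59.18425369262695)
dark [192. 278.] 90 [0.755 0.11  0.075] ((0.752184271812439, 0.10336910933256149), (0.022798966616392136, 0.051781393587589264), 79.85504913330078)
dark [272. 279.] 70 [0.585 0.213 0.066] ((0.5856605172157288, 0.21026095747947693), (0.024808363988995552, 0.04378761723637581), 16.102859497070312)
side red [197.7 287.3] 115 [ 0.254 -0.079  0.025]
head 844 ((0.551784873008728, -0.24428972601890564), (0.1983323097229004, 0.05756804719567299), 86.88911437988281) 0.26260633668974326
```

```bash
python3 - <<'E'
from h import *
s=status.get_state(); p,d=eyes.capture("wrist"); np.savez("w0.npz",p=p,d=d,pos=s["position"],q=s["orientation"]); cv2.imwrite("pics/w0.png",p[:,:,::-1])
p,w,h=cloud("wrist",p,d,s)
for k,m in masks(h).items():
    nn,l,st,c=cv2.connectedComponentsWithStats(m.astype(np.uint8))
    for i in range(1,nn):
        if st[i,4]>25: print(k,c[i].round(1),st[i,:].tolist(),np.nanmedian(w[l==i],0).round(4),np.nanmax(w[l==i][:,2]))
E
```

```text
red [1.000e-01 1.998e+02] [0, 188, 2, 27, 31] [ 0.2759 -0.0475  0.0079] 0.010964584413691802
```

View pics/w0.png

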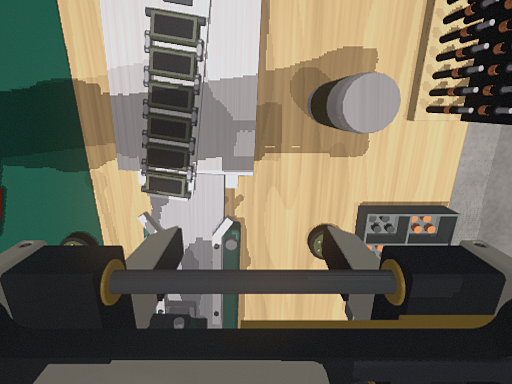

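The wrist view shows the shoes at (170,100), the flared mouth at (147,220) and (230,225), and the spray can at (365,100). The grip is out of view at the top, so I'm shifting toward +y.

Emit:
{"api": "drive_tool", "payload": {"plan": "1 -0.3 0 0 0 0;1 -0.3 0 0 0 0;1 -0.3 0 0 0 0;1 -0.3 0 0 0 0;1 -0.3 0 0 0 0;1 -0.3 0 0 0 0;1 -0.3 0 0 0 0;1 -0.3 0 0 0 0;1 -0.3 0 0 0 0;1 -0.3 0 0 0 0"}}

```text
time: 1.4
position: [0.5745, 0.2506, 0.2263]
orientation: [0.707, 0.707, -0.0, -0.0]
contact_force: [0.0, 0.2, 0.8]
finger_gap: 0.0921
finger_force: 0.0
```

```bash
python3 - <<'E'
from h import *
s=status.get_state(); p,d=eyes.capture("wrist"); np.savez("w1.npz",p=p,d=d,pos=s["position"],q=s["orientation"]); cv2.imwrite("pics/w1.png",p[:,:,::-1])
print(s["position"],s["time"])
p,w,h=cloud("wrist",p,d,s)
for k,m in masks(h).items():
    nn,l,st,c=cv2.connectedComponentsWithStats(m.astype(np.uint8))
    for i in range(1,nn):
        if st[i,4]>25: print(k,c[i].round(1),st[i,:].tolist(),np.nanmedian(w[l==i],0).round(4),np.nanmax(w[l==i][:,2]))
E
```

```text
[0.57447756 0.25064802 0.22634825] 1.4
orange [255.2 228.6] [250, 220, 9, 16, 35] [0.5793 0.1971 0.098 ] 0.09926097804119163
```

View pics/w1.png

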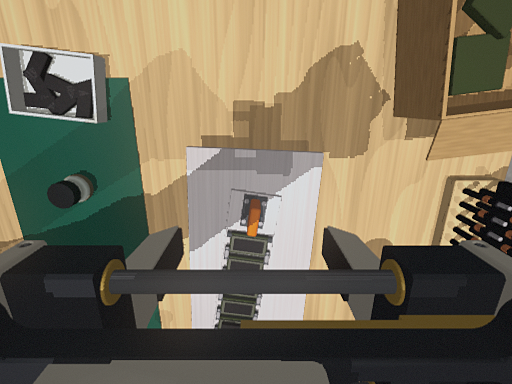

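The grip is at (255,217), the shelf's far corners at (187,147) and (323,152), with the tray and jar well to the left.

```bash
python3 - <<'E'
from h import *
L=[];R=[]
for n in("w0","w1"):
    z=np.load(n+".npz"); p,w,h=cloud("wrist",z["p"],z["d"],dict(position=z["pos"],orientation=z["q"]))
    X,Y,Z=w[...,0],w[...,1],w[...,2]
    # shelf edges
    m=(abs(Z-.055)<.006)&(X>.45)&(X<.72)&(Y>0.03)&(Y<.3)
    for y in np.arange(.03,.29,.01):
        q=w[m&(abs(Y-y)<.005)]
        if len(q)>60:
            L.append((y,q[:,0].min()));R.append((y,q[:,0].max()))
    if n=="w1":
        q=w[m]; print("far edge y by x",[(x,q[abs(q[:,0]-x)<.01][:,1].max().round(4)) for x in(.51,.55,.6,.64)], "Zmed",np.median(q[:,2]))
        g=(Z>.088)&(Z<.105)&(abs(X-.58)<.05)&(abs(Y-.2)<.05); q=w[g]; print("grip",len(q),cv2.minAreaRect(q[:,:2].astype(np.float32)),np.median(q,0),q.min(0),q.max(0))
    s=(Z>.066)&(Z<.085)&(X>.5)&(X<.64)&(Y>-.03)&(Y<.17)&(h[...,2]<130); q=w[s]; print("shoes",len(q),cv2.minAreaRect(q[:,:2].astype(np.float32)),q.min(0),q.max(0))
    if n=="w0":
        r=(Z>.0615)&(Z<.073)&(Y<-.01)&(Y>-.16)&(X>.46)&(X<.66)&(h[...,1]<60)&(h[...,2]>100)
        nn,l,st,c=cv2.connectedComponentsWithStats(r.astype(np.uint8))
        for i in range(1,nn):
            if st[i,4]>20:
                q=w[l==i]; print("rail",st[i].tolist(),np.median(q,0).round(4)); 
                for y in np.arange(-.13,0,.01):
                    t=q[abs(q[:,1]-y)<.005]
                    if len(t): print("  %.3f %.4f %.4f"%(y,t[:,0].min(),t[:,0].max()))
L,R=np.array(L),np.array(R)
for A in(L,R):
    k=np.ones(len(A),bool)
    for _ in range(3):
        f=np.polyfit(A[k,0],A[k,1],1); k=abs(np.polyval(f,A[:,0])-A[:,1])<.004
    print("edge slope,x@0.15",f[0],np.polyval(f,.15),k.sum(),len(A))
E
```

```text
shoes 7658 ((0.5567372441291809, 0.07668204605579376), (0.19704847037792206, 0.06083846092224121), 81.35435485839844) [ 0.5133051  -0.0247778   0.06602085] [0.60153314 0.16997095 0.08016326]
rail [157, 188, 27, 10, 85] [ 0.5538 -0.0182  0.0716]
  -0.020 0.5335 0.5652
  -0.010 0.5339 0.5657
rail [138, 213, 21, 21, 195] [ 0.5141 -0.0604  0.0661]
  -0.070 0.5102 0.5260
  -0.060 0.5043 0.5209
  -0.050 0.5029 0.5145
rail [212, 216, 22, 53, 493] [ 0.6047 -0.0874  0.0661]
  -0.130 0.5945 0.6066
  -0.120 0.5947 0.6071
  -0.110 0.5952 0.6075
  -0.100 0.5956 0.6078
  -0.090 0.5961 0.6083
  -0.080 0.5966 0.6101
  -0.070 0.5994 0.6169
  -0.060 0.6076 0.6246
  -0.050 0.6145 0.6220
far edge y by x [(0.51, np.float64(0.2876)), (0.55, np.float64(0.2856)), (0.6, np.float64(0.2832)), (0.64, np.float64(0.2816))] Zmed 0.05438964244478191
grip 312 ((0.5764408707618713, 0.20617082715034485), (0.03578741103410721, 0.012139894999563694), 81.368408203125) [0.57585346 0.20894546 0.0979636 ] [0.56867177 0.1887028  0.08806278] [0.58407617 0.22435941 0.0999924 ]
shoes 2101 ((0.5598046183586121, 0.09697896242141724), (0.15566635131835938, 0.05951240658760071), 81.48494720458984) [0.51975871 0.02382777 0.06602519] [0.59954539 0.16999252 0.07932546]
edge slope,x@0.15 0.04415442142237602 0.48757704943230207 39 39
edge slope,x@0.15 0.04574939414980899 0.6571196344539296 39 39
```

Emit:
{"api": "drive_tool", "payload": {"plan": "-0.9 0.04 0 0 0 0;-0.9 0.04 0 0 0 0;0 0 0 0 0 1;0 0 1 0 0 0;0 0 1 0 0 0;0 0 1 0 0 0;0 0 1 0 0 0;0 0 1 0 0 0;0 0 0.6 0 0 0;0 0 0.6 0 0 0"}}

```text
time: 2.7
position: [0.5775, 0.2038, 0.0712]
orientation: [0.759, 0.652, 0.0, 0.0]
contact_force: [0.2, -0.1, 0.8]
finger_gap: 0.092
finger_force: 0.0
```

Emit:
{"api": "drive_tool", "payload": {"plan": "0 0 0 0 0 0;0 0 0 0 0 0;0 0 0 0 0 0;0 0 0 0 0 0;0 0 0 0 0 0;0 0 0 0 0 0", "hand": 1, "force": 25}}

```text
time: 3.45
position: [0.577, 0.2051, 0.0718]
orientation: [0.758, 0.652, 0.0, 0.0]
contact_force: [0.0, -0.3, 0.4]
finger_gap: 0.0362
finger_force: 0.0
```

Emit:
{"api": "drive_tool", "payload": {"plan": "0 0 0 0 0 0;0 0 0 0 0 0;0 0 0 0 0 0;0 0 0 0 0 0;0 0 0 0 0 0"}}

```text
time: 4.08
position: [0.5767, 0.2051, 0.0717]
orientation: [0.758, 0.652, -0.0, -0.0]
contact_force: [-1.8, 1.0, 0.9]
finger_gap: 0.0116
finger_force: 25.0
```

Emit:
{"api": "drive_tool", "payload": {"plan": "0 0 0 0 0 -0.35;0 0 0 0 0 -0.35;0 -0.07 0 0 0 0;0 0 0 0 0 0;0 0 0 0 0 0"}}

```text
time: 4.7
position: [0.5756, 0.205, 0.0717]
orientation: [0.723, 0.691, 0.0, 0.0]
contact_force: [2.0, -0.8, -2.0]
finger_gap: 0.012
finger_force: 25.0
```

```bash
cat > chk.py <<'E'
from h import *
o=np.array([.5583,-.165]);yd=np.array([.045,.999]);xd=np.array([.999,-.045])
s=status.get_state(); r=np.array(s["position"][:2])-o
a=Ro.from_quat(s["orientation"]).as_matrix()[:2,0]
print("t",round(s["time"],2),"tcp press x,y",(r@xd).round(4),(r@yd).round(4),"z",round(s["position"][2],4),"yaw err deg",np.degrees(np.arctan2(a@xd,a@yd)).round(2),"F",np.round(s["contact_force"],1),"gap",round(s["finger_gap"],4))
E
python3 chk.py; python3 - <<'E'
from h import *
p,w,h=cloud("scene"); Z=w[...,2]
from chk import o,xd,yd
r=w[...,:2]-o; px,py=r@xd,r@yd
s=(Z>.066)&(Z<.085)&(abs(px)<.06)&(py>.1)&(py<.34)&(h[...,2]<130)
q=np.stack([px[s],py[s]],1).astype(np.float32); print(len(q),cv2.minAreaRect(q)); print(np.percentile(q,[1,99],axis=0))
for y in np.arange(.14,.33,.03):
    t=q[abs(q[:,1]-y)<.015]; print(y.round(2),np.percentile(t[:,0],[2,98]).round(4))
E
```

```text
t 4.7 tcp press x,y 0.0006 0.3704 z 0.0717 yaw err deg 0.01 F [ 2.  -0.8 -2. ] gap 0.012
t 4.75 tcp press x,y 0.0005 0.3704 z 0.0717 yaw err deg 0.01 F [ 0.9 -0.1 -2.2] gap 0.0115
811 ((0.0033116955310106277, 0.24102219939231873), (0.05988076701760292, 0.19662082195281982), 0.3319997489452362)
[[-0.02371707  0.14665483]
 [ 0.03262519  0.33385022]]
0.14 [-0.0239  0.0312]
0.17 [-0.0232  0.0325]
0.2 [-0.0213  0.0321]
0.23 [-0.0202  0.0314]
0.26 [-0.0201  0.0309]
0.29 [-0.0133  0.0326]
0.32 [0.0186 0.0322]
```

Emit:
{"api": "drive_tool", "payload": {"plan": "-0.4 -0.02 0 0 0 0;-0.5 0 0 0 0 0;-0.5 0 0 0 0 0;-0.5 0 0 0 0 0;-0.5 0 0 0 0 0;-0.5 0 0 0 0 0;-0.5 0 0 0 0 0;-0.5 0 0 0 0 0;-0.5 0 0 0 0 0;-0.5 0 0 0 0 0"}}

```text
time: 6.0
position: [0.5692, 0.0819, 0.0717]
orientation: [0.723, 0.691, -0.0, -0.0]
contact_force: [0.6, 0.3, -1.4]
finger_gap: 0.0123
finger_force: 25.0
```

```bash
python3 chk.py
```

```text
t 6.0 tcp press x,y -0.0003 0.2471 z 0.0717 yaw err deg 0.0 F [ 0.6  0.3 -1.4] gap 0.0123
```

Emit:
{"api": "drive_tool", "payload": {"plan": "-0.4 0 0 0 0 0;-0.4 0 0 0 0 0;-0.4 0 0 0 0 0;-0.4 0 0 0 0 0;-0.4 0 0 0 0 0;-0.3 0 0 0 0 0;-0.1 0 0 0 0 0;-0.1 0 0 0 0 0;-0.1 0 0 0 0 0;0 0 0 0 0 0"}}

```text
time: 7.25
position: [0.5663, 0.0176, 0.0717]
orientation: [0.723, 0.691, -0.0, 0.0]
contact_force: [0.2, 0.8, -1.7]
finger_gap: 0.0116
finger_force: 25.0
```

Emit:
{"api": "drive_tool", "payload": {"plan": "-0.1 0 0 0 0 0;-0.1 0 0 0 0 0;-0.1 0 0 0 0 0;0 0 0 0 0 0"}}

```text
time: 7.75
position: [0.5662, 0.0146, 0.0722]
orientation: [0.722, 0.692, 0.002, -0.001]
contact_force: [-0.8, 8.9, -0.6]
finger_gap: 0.0116
finger_force: 25.0
```

```bash
python3 chk.py
```

```text
t 7.75 tcp press x,y -0.0002 0.1797 z 0.0722 yaw err deg -0.16 F [-0.8  8.9 -0.6] gap 0.0116
```

Emit:
{"api": "drive_tool", "payload": {"plan": "0.08 0 0 0 0 0;0 0 0 0 0 0"}}

```text
time: 8.0
position: [0.5662, 0.0146, 0.0719]
orientation: [0.722, 0.692, 0.001, -0.001]
contact_force: [-0.2, 6.2, -1.7]
finger_gap: 0.0119
finger_force: 25.0
```

Emit:
{"api": "drive_tool", "payload": {"plan": "0 0 0 0 0 0;0 0 0 0 0 0;0 0 0 0 0 0;0 0 -0.5 0 0 0;0 0 -1 0 0 0;0 0 -1 0 0 0;0 0 -1 0 0 0;0 0 -1 0 0 0;0 0 -1 0 0 0;0 0 -1 0 0 0", "hand": 0.3}}

```text
time: 9.25
position: [0.5661, 0.0122, 0.2361]
orientation: [0.723, 0.691, 0.0, 0.0]
contact_force: [0.2, 0.0, 0.3]
finger_gap: 0.0644
finger_force: 0.0
```

```bash
python3 chk.py; python3 - <<'E'
from h import *
from chk import o,xd,yd
for n in("scene","side"):
    p,w,h=cloud(n); r=w[...,:2]-o
    for k,m in masks(h).items():
        nn,l,st,c=cv2.connectedComponentsWithStats(m.astype(np.uint8))
        for i in range(1,nn):
            if st[i,4]>12: q=np.nanmedian(w[l==i],0); print(n,k,c[i].round(1),st[i,4],((q[:2]-o)@xd).round(4),((q[:2]-o)@yd).round(4),q[2].round(3))
p,_=eyes.capture("scene"); cv2.imwrite("pics/s1.png",cv2.resize(p[60:330,100:400,::-1],None,fx=2,fy=2))
E
```

```text
t 9.25 tcp press x,y -0.0002 0.1774 z 0.2361 yaw err deg -0.0 F [0.2 0.  0.3] gap 0.0644
t 9.25 tcp press x,y -0.0002 0.1774 z 0.2361 yaw err deg -0.0 F [0.2 0.  0.3] gap 0.0644
scene red [254.4 118.2] 18 -0.0956 0.0982 0.334
scene red [307.  172.9] 154 -0.3017 0.0867 0.023
scene orange [236.1 212.6] 18 0.0025 0.1716 0.099
side red [197.8 286.8] 108 -0.306 0.0742 0.025
```

View pics/s1.png

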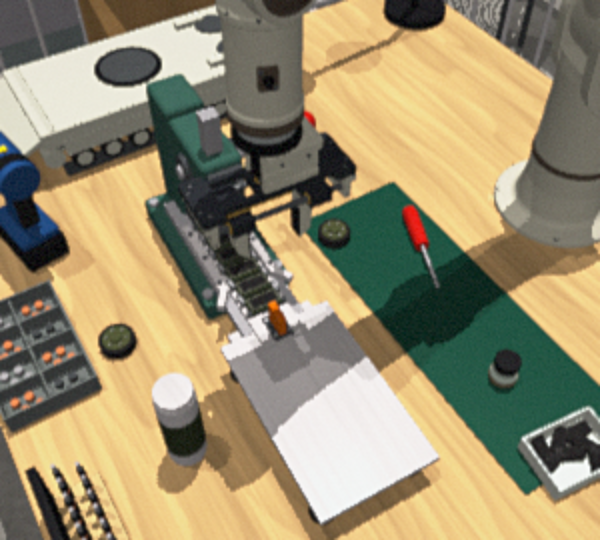

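The carrier lies in the channel (grip at (277,318) in the crop), and nothing else has moved. Next is the lever.

Emit:
{"api": "drive_tool", "payload": {"plan": "0 0 -1 0 0 0;0 0 -1 0 0 0;0 0 -1 0 0 0;0 0 -1 0 0 0;0 0 -1 0 0 0;0 0 -1 0 0 0;0 0 -1 0 0 0;0 0 0 0 0 0"}}

```text
time: 10.4
position: [0.5667, 0.0125, 0.4102]
orientation: [0.723, 0.691, 0.001, 0.001]
contact_force: [-0.1, 0.4, -1.0]
finger_gap: 0.064
finger_force: 0.0
```

Emit:
{"api": "drive_tool", "payload": {"plan": "-0.7 -0.72 0 0 0 0;-0.7 -0.72 0 0 0 0;-0.7 -0.72 0 0 0 0;-0.7 -0.72 0 0 0 0;-0.63 -0.72 0 0 0 0;0 0 0 0 0 0;0 0 0 0 0 0"}}

```text
time: 11.28
position: [0.4724, -0.0687, 0.4084]
orientation: [0.723, 0.691, -0.0, -0.001]
contact_force: [1.0, 0.5, -0.5]
finger_gap: 0.0644
finger_force: 0.0
```

```bash
python3 chk.py; python3 - <<'E'
from h import *
from chk import o,xd,yd
s=status.get_state();p,d=eyes.capture("wrist"); p,w,h=cloud("wrist",p,d,s); cv2.imwrite("pics/w2.png",p[:,:,::-1])
r=w[...,:2]-o
for k,m in masks(h).items():
    nn,l,st,c=cv2.connectedComponentsWithStats(m.astype(np.uint8))
    for i in range(1,nn):
        if st[i,4]>25: q=np.nanmedian(w[l==i],0); print(k,c[i].round(1),st[i].tolist(),((q[:2]-o)@xd).round(4),((q[:2]-o)@yd).round(4),q[2].round(3))
E
```

```text
t 11.28 tcp press x,y -0.0901 0.0923 z 0.4084 yaw err deg -0.02 F [ 1.   0.5 -0.5] gap 0.0644
t 11.28 tcp press x,y -0.0901 0.0923 z 0.4084 yaw err deg -0.02 F [ 1.   0.5 -0.5] gap 0.0644
red [147.2 153.7] [138, 133, 20, 41, 489] -0.3033 0.0835 0.023
red [252.2 199.5] [236, 184, 32, 32, 754] -0.0896 0.0948 0.333
orange [307.7 105.2] [304, 93, 7, 22, 53] 0.0027 0.176 0.098
```

View pics/w2.png

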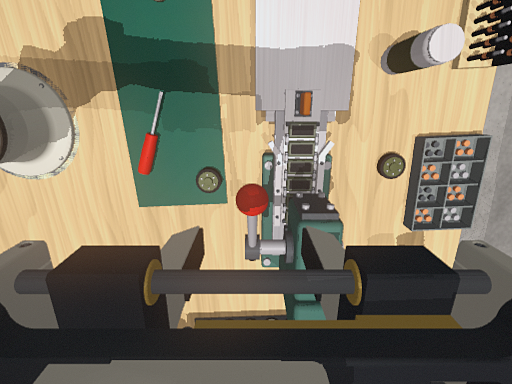

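The ball is centred between the fingers at (252,199). I'm descending, then gripping.

Emit:
{"api": "drive_tool", "payload": {"plan": "0 0 0.7 0 0 0;0 0 0.8 0 0 0;0 0 0.8 0 0 0;0 0 0.8 0 0 0;0 0 0.7 0 0 0;0 0 0.4 0 0 0;0 0 0 0 0 0;0 0 0 0 0 0"}}

```text
time: 12.32
position: [0.4727, -0.0692, 0.3046]
orientation: [0.723, 0.691, 0.0, 0.0]
contact_force: [-0.3, 0.2, -0.5]
finger_gap: 0.0643
finger_force: 0.0
```

Emit:
{"api": "drive_tool", "payload": {"plan": "0 0 0 0 0 0;0 0 0 0 0 0;0 0 0 0 0 0;0 0 0 0 0 0;0 0 0 0 0 0;0 0 0 0 0 0;0 0 0 0 0 0;0 0 0 0 0 0", "hand": 1, "force": 40}}

```text
time: 13.32
position: [0.4717, -0.0691, 0.3041]
orientation: [0.723, 0.691, -0.0, -0.001]
contact_force: [-5.5, 0.7, 3.9]
finger_gap: 0.0299
finger_force: 40.0
```

```bash
python3 chk.py; python3 - <<'E'
import numpy as np
a=np.pi/4-0.06*np.arange(0,22); y=-25+165*np.cos(a); z=205+165*np.sin(a)
for k in range(1,22): print(k,round((y[k]-y[k-1])/25,2),round(-(z[k]-z[k-1])/25,2),"|",y[k].round(1),(z[k]-19).round(1))
E
```

```text
t 13.32 tcp press x,y -0.0908 0.0919 z 0.3041 yaw err deg -0.0 F [-5.5  0.7  3.9] gap 0.0299
1 0.27 0.29 | 98.5 295.5
2 0.25 0.3 | 104.8 287.9
3 0.23 0.32 | 110.7 279.9
4 0.22 0.33 | 116.1 271.6
5 0.2 0.34 | 120.9 263.0
6 0.17 0.36 | 125.3 254.1
7 0.15 0.37 | 129.1 245.0
8 0.13 0.37 | 132.4 235.6
9 0.11 0.38 | 135.1 226.1
10 0.08 0.39 | 137.2 216.4
11 0.06 0.39 | 138.7 206.6
12 0.04 0.39 | 139.6 196.8
13 0.01 0.4 | 140.0 186.9
14 -0.01 0.4 | 139.8 177.0
15 -0.03 0.39 | 138.9 167.1
16 -0.06 0.39 | 137.5 157.3
17 -0.08 0.39 | 135.5 147.6
18 -0.1 0.38 | 132.9 138.1
19 -0.13 0.38 | 129.7 128.7
20 -0.15 0.37 | 126.0 119.5
21 -0.17 0.36 | 121.8 110.6
```

Emit:
{"api": "drive_tool", "payload": {"plan": "0.27 0 0.29 0 0 0;0.25 0 0.3 0 0 0;0.23 0 0.32 0 0 0;0.22 0 0.33 0 0 0;0.2 0 0.34 0 0 0;0.17 0 0.36 0 0 0;0.15 0 0.37 0 0 0;0.13 0 0.37 0 0 0;0.11 0 0.38 0 0 0;0.08 0 0.39 0 0 0"}}

```text
time: 14.58
position: [0.4737, -0.0232, 0.2178]
orientation: [0.723, 0.691, -0.0, -0.001]
contact_force: [-5.9, 2.1, 6.7]
finger_gap: 0.0301
finger_force: 40.0
```

```bash
python3 chk.py
```

```text
t 14.57 tcp press x,y -0.0909 0.1378 z 0.2178 yaw err deg -0.04 F [-5.9  2.1  6.7] gap 0.0301
```

Tracking well.

Emit:
{"api": "drive_tool", "payload": {"plan": "0.06 0 0.39 0 0 0;0.04 0 0.39 0 0 0;0.01 0 0.4 0 0 0;-0.01 0 0.4 0 0 0;-0.03 0 0.39 0 0 0;-0.06 0 0.39 0 0 0;-0.08 0 0.39 0 0 0;-0.1 0 0.38 0 0 0;-0.13 0 0.38 0 0 0;-0.15 0 0.37 0 0 0"}}

```text
time: 15.82
position: [0.4733, -0.0331, 0.1208]
orientation: [0.722, 0.692, 0.0, -0.001]
contact_force: [-5.7, 5.3, 8.7]
finger_gap: 0.0304
finger_force: 40.0
```

Emit:
{"api": "drive_tool", "payload": {"plan": "-0.05 0 0.1 0 0 0;0 0 0.1 0 0 0;0 0 0 0 0 0"}}

```text
time: 16.2
position: [0.4733, -0.0351, 0.1163]
orientation: [0.722, 0.691, -0.0, -0.001]
contact_force: [-7.1, 4.5, 11.6]
finger_gap: 0.03
finger_force: 40.0
```

```bash
python3 chk.py; python3 - <<'E'
from h import *
from chk import o,xd,yd
for n in("scene","side"):
    p,w,h=cloud(n); r=w[...,:2]-o; m=masks(h)["red"]
    q=w[m&(w[...,2]>.08)]; print(n,len(q),np.median((q[:,:2]-o)@xd) if len(q) else '',np.median((q[:,:2]-o)@yd) if len(q) else '',np.median(q[:,2]) if len(q) else '')
    cv2.imwrite(f"pics/l_{n}.png",p[:,:,::-1])
E
```

```text
t 16.2 tcp press x,y -0.0908 0.126 z 0.1163 yaw err deg -0.07 F [-7.1  4.5 11.6] gap 0.03
t 16.2 tcp press x,y -0.0908 0.126 z 0.1163 yaw err deg -0.07 F [-7.1  4.5 11.6] gap 0.03
scene 48 -0.08894822633721258 0.1371249317794419 0.14711905541599013
side 0
```

Emit:
{"api": "drive_tool", "payload": {"plan": "-0.02 0 0.1 0 0 0;0 0 0.08 0 0 0;0 0 0 0 0 0;0 0 0 0 0 0"}}

```text
time: 16.8
position: [0.4734, -0.0357, 0.1143]
orientation: [0.722, 0.692, -0.001, -0.0]
contact_force: [-15.8, 3.9, 39.2]
finger_gap: 0.03
finger_force: 40.0
```

Hard stop reached, with the force at 39 N. I'm easing back up along the same arc.

Emit:
{"api": "drive_tool", "payload": {"plan": "0.02 0 -0.18 0 0 0;0.05 0 -0.2 0 0 0;0.15 0 -0.37 0 0 0;0.13 0 -0.38 0 0 0;0.1 0 -0.38 0 0 0;0.08 0 -0.39 0 0 0;0.06 0 -0.39 0 0 0;0.03 0 -0.39 0 0 0;0.01 0 -0.4 0 0 0;-0.01 0 -0.4 0 0 0"}}

```text
time: 18.05
position: [0.4737, -0.023, 0.1986]
orientation: [0.723, 0.691, -0.001, 0.0]
contact_force: [-4.8, -4.2, 1.8]
finger_gap: 0.0299
finger_force: 40.0
```

Emit:
{"api": "drive_tool", "payload": {"plan": "-0.04 0 -0.39 0 0 0;-0.06 0 -0.39 0 0 0;-0.08 0 -0.39 0 0 0;-0.11 0 -0.38 0 0 0;-0.13 0 -0.37 0 0 0;-0.15 0 -0.37 0 0 0;-0.17 0 -0.36 0 0 0;-0.2 0 -0.34 0 0 0;-0.22 0 -0.33 0 0 0;-0.23 0 -0.32 0 0 0"}}

```text
time: 19.3
position: [0.472, -0.0604, 0.2886]
orientation: [0.724, 0.69, -0.002, 0.001]
contact_force: [-1.1, -8.6, -7.1]
finger_gap: 0.0301
finger_force: 40.0
```

```bash
python3 chk.py
```

```text
t 19.3 tcp press x,y -0.0909 0.1006 z 0.2886 yaw err deg 0.19 F [-1.1 -8.6 -7.1] gap 0.0301
```

Emit:
{"api": "drive_tool", "payload": {"plan": "-0.18 0 -0.16 0 0 0;-0.18 0 -0.16 0 0 0;-0.15 0 -0.1 0 0 0;0 0 0 0 0 0;0 0 0 0 0 0"}}

```text
time: 19.92
position: [0.4716, -0.0677, 0.2969]
orientation: [0.722, 0.691, 0.0, -0.002]
contact_force: [4.5, 2.5, -21.4]
finger_gap: 0.0307
finger_force: 40.0
```

```bash
python3 chk.py; python3 - <<'E'
from h import *
from chk import o,xd,yd
for n in("scene","wrist"):
    p,w,h=cloud(n); m=masks(h)["red"]
    q=w[m&(w[...,2]>.08)]
    if len(q): print(n,len(q),np.median((q[:,:2]-o)@xd),np.median((q[:,:2]-o)@yd),np.median(q[:,2]),q[:,2].max())
E
```

```text
t 19.93 tcp press x,y -0.091 0.0933 z 0.2969 yaw err deg -0.06 F [  4.5   2.5 -21.4] gap 0.0307
t 19.93 tcp press x,y -0.091 0.0933 z 0.2969 yaw err deg -0.06 F [  4.5   2.5 -21.4] gap 0.0307
scene 74 -0.08737610566426007 0.10258574470180717 0.3297339670713866 0.36789319129669185
wrist 1301 -0.09002512106652891 0.10145814768911322 0.32893648929037284 0.33563691797435186
```

Upper stop reached (−21 N). I'm releasing the lever and going up.

Emit:
{"api": "drive_tool", "payload": {"plan": "0 0 0.1 0 0 0;0 0 0 0 0 0;0 0 0 0 0 0;0 0 0 0 0 0;0 0 -0.5 0 0 0;0 0 -1 0 0 0;0 0 -1 0 0 0;0 0 -1 0 0 0;0 0 -0.8 0 0 0;0 0 0 0 0 0", "hand": 0.3}}

```text
time: 21.28
position: [0.4734, -0.0691, 0.4073]
orientation: [0.723, 0.691, 0.001, 0.002]
contact_force: [0.2, -0.2, -0.1]
finger_gap: 0.0646
finger_force: 0.0
```

```bash
python3 chk.py; python3 - <<'E'
from h import *
from chk import o,xd,yd
s=status.get_state();p,d=eyes.capture("wrist"); p,w,h=cloud("wrist",p,d,s); cv2.imwrite("pics/w3.png",p[:,:,::-1])
q=w[masks(h)["red"]&(w[...,2]>.08)]; print("ball",len(q),np.median((q[:,:2]-o)@xd),np.median((q[:,:2]-o)@yd),np.median(q[:,2]))
r=w[...,:2]-o;px=r@xd;py=r@yd;g=(w[...,2]>.09)&(w[...,2]<.105)&(abs(px)<.03)&(abs(py-.18)<.05)
print("grip",cv2.minAreaRect(np.stack([px[g],py[g]],1).astype(np.float32)))
E
```

```text
t 21.27 tcp press x,y -0.0891 0.092 z 0.4073 yaw err deg -0.0 F [ 0.2 -0.2 -0.1] gap 0.0646
t 21.27 tcp press x,y -0.0891 0.092 z 0.4073 yaw err deg -0.0 F [ 0.2 -0.2 -0.1] gap 0.0646
ball 722 -0.08937233485952863 0.09475561763240883 0.33305432244159994
grip ((0.0005439771339297295, 0.18051651120185852), (0.03328998014330864, 0.011933702044188976), 88.47232055664062)
```

View pics/w3.png

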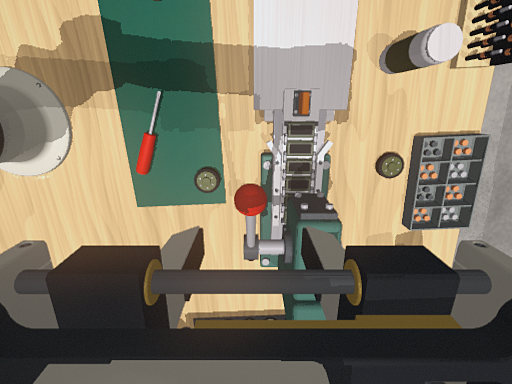

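The lever is up, with the ball back at (252,199), and the carrier is in place with its grip at (302,103). Returning to the grip.

Emit:
{"api": "drive_tool", "payload": {"plan": "0.71 0.71 0 0 0 0;0.71 0.71 0 0 0 0;0.71 0.71 0 0 0 0;0.71 0.71 0 0 0 0;0.7 0.72 0 0 0 0;0 0 1 0 0 0;0 0 1 0 0 0;0 0 1 0 0 0;0 0 1 0 0 0;0 0 1 0 0 0"}}

```text
time: 22.58
position: [0.5644, 0.0153, 0.278]
orientation: [0.723, 0.691, -0.001, -0.001]
contact_force: [-0.5, -0.2, 0.3]
finger_gap: 0.0642
finger_force: 0.0
```

Emit:
{"api": "drive_tool", "payload": {"plan": "0 0 1 0 0 0;0 0 1 0 0 0;0 0 1 0 0 0;0 0 0.4 0 0 0;0 0 0 0 0 0"}}

```text
time: 23.2
position: [0.5645, 0.0154, 0.1941]
orientation: [0.723, 0.691, -0.001, -0.001]
contact_force: [0.3, -0.7, -0.5]
finger_gap: 0.0644
finger_force: 0.0
```

```bash
python3 chk.py
```

```text
t 23.2 tcp press x,y -0.002 0.1805 z 0.1941 yaw err deg -0.01 F [ 0.3 -0.7 -0.5] gap 0.0644
```

Emit:
{"api": "drive_tool", "payload": {"plan": "0 0.1 0.8 0 0 0;0 0 1 0 0 0;0 0 1 0 0 0;0 0 1 0 0 0;0 0 0.7 0 0 0;0 0 0.36 0 0 0;0 0 0 0 0 0"}}

```text
time: 24.08
position: [0.5676, 0.0153, 0.0731]
orientation: [0.723, 0.691, -0.0, -0.0]
contact_force: [0.6, 0.1, 0.1]
finger_gap: 0.0643
finger_force: 0.0
```

Emit:
{"api": "drive_tool", "payload": {"plan": "0 0 0 0 0 0;0 0 0 0 0 0;0 0 0 0 0 0;0 0 0 0 0 0;0 0 0 0 0 0;0 0 0 0 0 0;0 0 0 0 0 0;0 0 0 0 0 0", "hand": 1, "force": 25}}

```text
time: 25.08
position: [0.5674, 0.0153, 0.0734]
orientation: [0.723, 0.691, -0.0, -0.0]
contact_force: [-1.8, 0.6, 1.9]
finger_gap: 0.0119
finger_force: 25.0
```

```bash
python3 chk.py
```

```text
t 25.07 tcp press x,y 0.001 0.1806 z 0.0734 yaw err deg 0.01 F [-1.8  0.6  1.9] gap 0.0119
```

Emit:
{"api": "drive_tool", "payload": {"plan": "0.3 0 0 0 0 0;0.5 0 0 0 0 0;0.5 0 0 0 0 0;0.5 0 0 0 0 0;0.5 0 0 0 0 0;0.5 0 0 0 0 0;0.5 0 0 0 0 0;0.5 0 0 0 0 0;0.5 0 0 0 0 0;0.5 0 0 0 0 0"}}

```text
time: 26.32
position: [0.5731, 0.1359, 0.0735]
orientation: [0.723, 0.691, -0.0, -0.0]
contact_force: [0.2, -2.6, 1.4]
finger_gap: 0.0118
finger_force: 25.0
```

Emit:
{"api": "drive_tool", "payload": {"plan": "0.5 0 0 0 0 0;0.5 0 0 0 0 0;0.5 0 0 0 0 0;0.5 0 0 0 0 0;0.5 0 0 0 0 0;0.5 0 0 0 0 0;0.3 0 0 0 0 0;0.1 0 0 0 0 0;0 0 0 0 0 0;0 0 0 0 0 0"}}

```text
time: 27.58
position: [0.5767, 0.2207, 0.0735]
orientation: [0.723, 0.691, 0.0, -0.0]
contact_force: [-0.2, 0.7, 0.8]
finger_gap: 0.012
finger_force: 25.0
```

```bash
python3 chk.py
```

```text
t 27.57 tcp press x,y 0.001 0.3862 z 0.0735 yaw err deg -0.01 F [-0.2  0.7  0.8] gap 0.012
```

Emit:
{"api": "drive_tool", "payload": {"plan": "0 0 0 0 0 0;0 0 0 0 0 0;0 0 0 0 0 0;0 0 0 0 0 0;0 0 -0.5 0 0 0;0 0 -1 0 0 0;0 0 -1 0 0 0;0 0 -1 0 0 0;0 0 -1 0 0 0;0 0 -1 0 0 0", "hand": 0.3}}

```text
time: 28.82
position: [0.577, 0.2202, 0.2129]
orientation: [0.723, 0.691, 0.0, 0.0]
contact_force: [-0.5, -0.6, -0.2]
finger_gap: 0.0642
finger_force: 0.0
```

Emit:
{"api": "drive_tool", "payload": {"plan": "0.5 0 -0.5 0 0 0;1 0 -0.5 0 0 0;1 0 0 0 0 0;0.5 0 0 0 0 0;0 0 0 0 0 0"}}

```text
time: 29.45
position: [0.5795, 0.2963, 0.2355]
orientation: [0.722, 0.692, -0.0, -0.0]
contact_force: [-0.1, 0.0, -0.3]
finger_gap: 0.0644
finger_force: 0.0
```

```bash
python3 chk.py; python3 - <<'E'
from h import *
from chk import o,xd,yd
p,w,h=cloud("scene"); cv2.imwrite("pics/s2.png",cv2.resize(p[60:330,100:400,::-1],None,fx=2,fy=2))
q=w[masks(h)["red"]&(w[...,2]>.08)]; print("ball",len(q),np.median(q,0))
r=w[...,:2]-o;px=r@xd;py=r@yd;Z=w[...,2]
s=(Z>.066)&(abs(px)<.06)&(py>.12)&(py<.36)&(Z<.1)&(h[...,2]<130)
print("shoes",cv2.minAreaRect(np.stack([px[s],py[s]],1).astype(np.float32)))
for y in np.arange(.16,.36,.01):
    t=s&(abs(py-y)<.005)&(abs(px-.003)<.015)
    if t.sum()>5: print(y.round(3),np.percentile(Z[t],90).round(4))
E
```

```text
t 29.45 tcp press x,y 0.0004 0.4618 z 0.2355 yaw err deg -0.14 F [-0.1  0.  -0.3] gap 0.0644
t 29.45 tcp press x,y 0.0004 0.4618 z 0.2355 yaw err deg -0.14 F [-0.1  0.  -0.3] gap 0.0644
ball 103 [ 0.47819798 -0.06162832  0.33057295]
shoes ((0.0036571435630321503, 0.25859197974205017), (0.1972246617078781, 0.05972364917397499), 89.65621185302734)
0.16 0.0732
0.17 0.0752
0.18 0.0742
0.19 0.0714
0.2 0.0737
0.21 0.0745
0.22 0.074
0.23 0.0735
0.24 0.0743
0.25 0.0745
0.26 0.0732
0.27 0.0745
0.28 0.0745
```

View pics/s2.png

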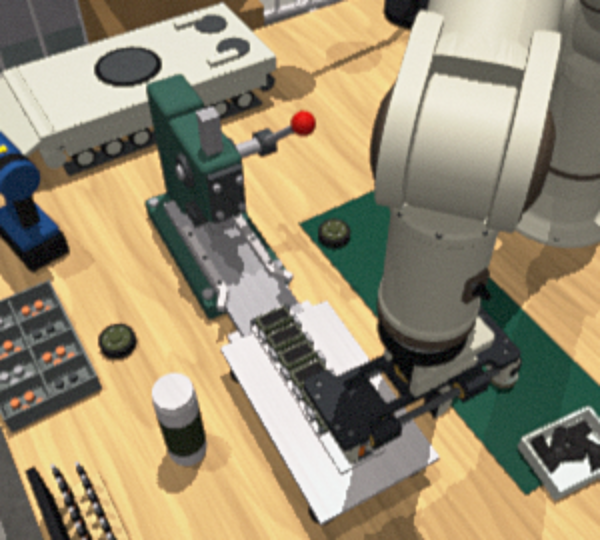

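The pads are all level, at about 73–75 mm. The carrier lies flat on the shelf, clear of the rails, the lever is up, and the bystanders stand where they were.

```bash
python3 -c "
from bench import ticket; print(ticket.job_done())"
```

```text
the job is handed in; nothing more can be done
None
```

I pressed the pad in level with its neighbours, eased the lever back to the top, left the carrier flat on the infeed shelf clear of the rails, and handed the job in at about 29.5 s; no verdict was returned.

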